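# Lean the heat-sink profile in the cooling rack, foot against the toe stop

### The arm

A 7-joint arm with a two-finger parallel gripper is mounted at the origin on a cart in front of the work surface, level with it; the furniture and walls round the work are solid. World frame = base frame: x ahead of the robot, y to its left, z up, the work surface at z = 0. Lengths are in m, angles in rad, forces in N, time in s.
With the tool pointing down it reaches from about 0.4 to 0.9 m from the base axis. Payload 5.5 kg.
Tool frame: the origin (TCP) lies at the very end of the fingers, on their centre line; the grasp point (between the pads) lies 19 mm behind it; z points along the fingers, y is the line along which they close (so a half turn about z gives the same grasp; the last joint's range is limited). The gripper opens to 92 mm and grips with 3 to 60 N. Pads are 19 mm wide; open, the fingers measure 130 mm over their backs; the gripper's body (75 mm by 190 mm) begins 47 mm behind the grasp point.
Start: joints at [1.475, 0.501, -0.427, 1.55, 0.221, 1.138, -0.21], TCP at [0.228, -0.609, 0.227] pointing down, gripper open.
Joint ranges: [-2.88, 2.88], [-0.31, 2.03], [-1.54, 1.56], [0.2, 2.42], [-1.41, 4.55], [0.19, 2.02], [-2.57, 2.57]. Speed limits (rad/s): [2.57, 2.57, 3.14, 3.14, 3.14, 3.14, 3.14].

### API

Orientations are given as a rotation vector (axis times angle).
In Python, from workcell import bot, read_camera, calibration, ticket gives the robot as it stands. The module is installed in compiled form; this text tells all that it offers.
- The arm moves only by the tool send_rows, never from a script. Its argument "targets" is one flat list of numbers, 7 for each row, row after row: the shift along the world's x, y, z in m, then the turn, a rotation vector about the world's x, y, z in degrees, then the opening in per cent of the stroke, from 0 (shut) to 100 (fully open). In form: [x, y, z, rx, ry, rz, grip, x, y, z, rx, ry, rz, grip, ...]. A call has 1 to 20 rows; each row shifts and turns the commanded pose from where the row before left it; what a row does not reach is not made up. A row lasts 1/10 s, in which the tool goes at most 50 mm and 8.59 degrees, less where a joint would pass 70% of its speed; a pose out of reach is approached as far as the arm can. A call is refused whole if a number of a shift passes 0.05 or a number of a turn 8.59, either way. A call with a gripper value outside its range is refused whole. The fingers move at their own pace and stop on an object; "squeeze" is the grip in N (left out, the last holds). Time passes only in rows, so rows that do not move let the fingers close. It gives the time, the measured TCP pose, the force, the opening and the grip force at its end, in the units of the state.
- bot.get_obs(): the state, without advancing time (a new reading comes with each control period).
- read_camera(name): name is "scene" or "side" or "wrist"; returns the picture (420x560x3 uint8, red, green, blue); there is no depth.
- calibration(name): a dict with "fx", "fy", "cx", "cy" (pixels), "extrinsics" (4x4, takes a point from world to camera coordinates); the wrist camera has in their place "tool_from_camera" (4x4, takes a point from camera to tool coordinates, whose origin is the TCP and whose axes are the flange's). Camera axes: x right, y down, z forward; pixel columns grow to the right and rows downward; lengths in m; the calibration is good to about 2 mm. The wrist camera is an equidistant fisheye: a pixel r from the principal point sees the ray r / f radians off the axis. A picture is of the moment at which its call begins: read the wrist's pose just before it. calibration takes no time and is no camera call.
- ticket.sign_off(): hands the job in; it is judged then, once.
The state is a dict: "t": time; "q": joint angles; "joint_velocities": joint speeds; "joint_efforts": joint torques, N m; "tcp_pos": TCP position; "tool_rot": TCP orientation; "ft_force": force on the tool from outside, world axes, zero at the start; "moment": the same for the moment, N m; "opening": finger opening in m; "grasp_force": force on a finger pad.
Only numpy, scipy, OpenCV 4.12 (cv2) and the standard library are available. Lean on these libraries where they do the work, as an engineer would, in place of code of your own. Each camera call takes 0.05 s, during which the arm holds its last target. There are 200 camera calls.

### The job

Stand the heat-sink profile that lies on the bench in the empty bay of the cooling rack, like the one already standing beside it: terminal cap up, fins facing out, its foot on the rack floor in the middle of the bay and pressed up against the sprung rubber pad of the toe stop, wherever that is set, its head resting back on the wall. Ease the foot against the pad without shifting the stop, lay the head against the wall and let go gently, so that the profile neither falls nor slides, and leave the neighbouring profile and the other things on the bench where they are.

Things in the scene. Friction and masses are not known exactly. Their poses are not given: they have to be found in the camera images.
- profile_center (a point): Centre (half-way up) and mass centre of the loose heat-sink profile lying on the bench: an aluminium bar with lengthwise fins, solid to the touch, 240 x 36 x 28 mm, 0.2 to 0.35 kg. x runs along it from the bare foot end (-120 mm) to the head end with a black terminal cap (+120); y across its 36 mm width; z out of the finned face (+14), away from the flat back (-14, lying on the bench).
- foot_fin_edge (a point): Middle of the profile's edge between the foot end and the finned face (profile x = -120, z = +14 mm from its centre): this edge meets the stop's pad when the profile leans (60 to 73 degrees above level, as the pad is set). Axes as the profile's.
- foot_back_edge (a point): Middle of the profile's edge between the foot end and the flat back (profile x = -120, z = -14 mm from its centre): this edge stands on the rack floor. Axes as the profile's.
- head_back_edge (a point): Middle of the profile's edge between the head end and the flat back (profile x = +120, z = -14 mm from its centre): this edge rests on the wall. Axes as the profile's.
- profile: The same profile; origin at the centre of its flat back, axes as above.
- rack: Cooling rack, fixed: grey sheet base, 230 deep, 220 wide, its upper face (the rack floor) 8 mm above the bench, and a slotted wall 260 mm high, front face at rack x = +90 mm. Origin on the bench; x points from the open front to the wall, y left, z up. Bays at y = +50 (empty) and -50 mm (neighbour); between them a rib 3 mm thick, 12 mm high.
- bay_wall (a point): Foot of the wall in the middle of the empty bay: on the wall's front face (rack x = +90, y = +50 mm), at the height of the rack floor. Axes as the rack's.
- toe: Toe stop of the empty bay: steel angle 28 mm high at rack x = -66, y = +50, held by barely tight nuts (creeps over 5 N). A screw through it carries a rubber pad (40 wide, 3 to 25 mm over the floor) whose face stands 15 to 56 mm out of the angle towards the wall, set anew each time, not measured: feel for it. It gives 5 mm on a light spring (1.2 N), then is solid. Origin: foot of angle face; axes as rack.
- neighbour_center (a point): Centre of an identical profile that already stands loose, leaning in the other bay (rack y = -50 mm) at 65 degrees above level; axes as for the profile. 64 mm of free width lies between it and a profile in the middle of the empty bay.
- driver_a_center (a point): Centre (half-way up) of a finned grey box, an LED driver of 97 x 56 x 78 mm, standing loose on the bench between the robot and the fixed test jig. Not to be moved.
- spool_center (a point): Centre (half-way up) of a reel of bright solder wire with dark flanges, 60 mm across and 47 mm high, standing loose near the front edge of the bench, right of the lying profile. Not to be moved.

How it is judged:
By the outcome, as a careful person would: the job done as asked, in the order asked, and still so for the second after the job is handed in, with the robot touching nothing.
It also fails if it takes over 48 s, if anything falls off the work surface, if the arm or the gripper's body presses on something with over 40 N, if the wrist force passes 120 N, or if a joint passes its speed limit or range.

## Working session

There is one attempt and no reset: what is moved stays moved. The work goes in short steps, Python scripts to look and compute and a tool call to move; the robot and the scene stay as the last step left them, time stands still between calls to the robot, and variables do not carry over. Pictures are saved under pics/ and viewed, at most 10 in all, crops included, and the job is handed in when it is done.

Besides the shell and the picture viewer there is one more tool, called as name(argument=value, ...) on one line, values as JSON. send_rows: Moves the arm, as the interface text tells. Its arguments: {"type":"object","properties":{"targets":{"type":"array","items":{"type":"number"}},"squeeze":{"type":"number"}},"required":["targets"]}

```bash
mkdir -p pics
python3 - <<'E'
from workcell import bot, read_camera, calibration
import cv2,numpy as np
for n in ["scene","side"]:
    im=read_camera(n); cv2.imwrite(f"pics/{n}0.png",cv2.resize(im[:,:,::-1],(800,600),interpolation=cv2.INTER_CUBIC))
    cv2.imwrite(f"pics/raw_{n}0.png",im[:,:,::-1])
    c=calibration(n); print(n,c["fx"],c["cx"],c["cy"],np.round(c["extrinsics"],3).tolist())
o=bot.get_obs(); print(o)
c=calibration("wrist");print(c)
E
```

```text
scene 399.87615305402244 277.3672995804381 208.65893258113385 [[-0.734, -0.679, -0.0, 0.285], [-0.388, 0.42, -0.82, 0.338], [0.557, -0.602, -0.572, 0.753], [0.0, 0.0, 0.0, 1.0]]
side 458.5361166949894 277.2128489751986 210.34577341340224 [[0.998, 0.068, -0.014, -0.48], [0.037, -0.681, -0.731, -0.024], [-0.06, 0.729, -0.682, 1.405], [0.0, 0.0, 0.0, 1.0]]
{'t': 0.1, 'q': array([ 1.47521556,  0.50177987, -0.42682805,  1.55136368,  0.22080656,
        1.13826968, -0.21032832]), 'joint_velocities': array([-0.00061517, -0.00237592, -0.00138719, -0.00373915, -0.00034293,
       -0.00150055, -0.00055845]), 'joint_efforts': array([-1.07354927e-02, -5.67877722e+01, -5.83842516e+00, -2.79910433e+01,
       -6.90021180e-02,  2.41063884e-02,  3.38706445e-05]), 'tcp_pos': array([ 0.22799052, -0.60802568,  0.22576012]), 'tool_rot': array([-3.08944675e+00, -5.60310512e-01,  3.76546509e-04]), 'ft_force': array([-0.98750011,  0.74048033, -0.3371152 ]), 'moment': array([ 0.01124372, -0.05875294, -0.00822192]), 'grasp_force': 0.0, 'opening': 0.09161912673572414}
{'fx': 325.19226210127806, 'fy': 325.19226210127806, 'cx': 278.9689706349659, 'cy': 213.32061280261857, 'tool_from_camera': array([[-1.93270180e-05, -9.53583616e-01, -3.01128355e-01,
         8.21869114e-02],
       [ 9.99999962e-01,  6.40258856e-05, -2.66932860e-04,
         2.05560150e-04],
       [ 2.73822811e-04, -3.01128348e-01,  9.53583579e-01,
        -1.57373098e-01],
       [ 0.00000000e+00,  0.00000000e+00,  0.00000000e+00,
         1.00000000e+00]])}
```

View pics/scene0.png

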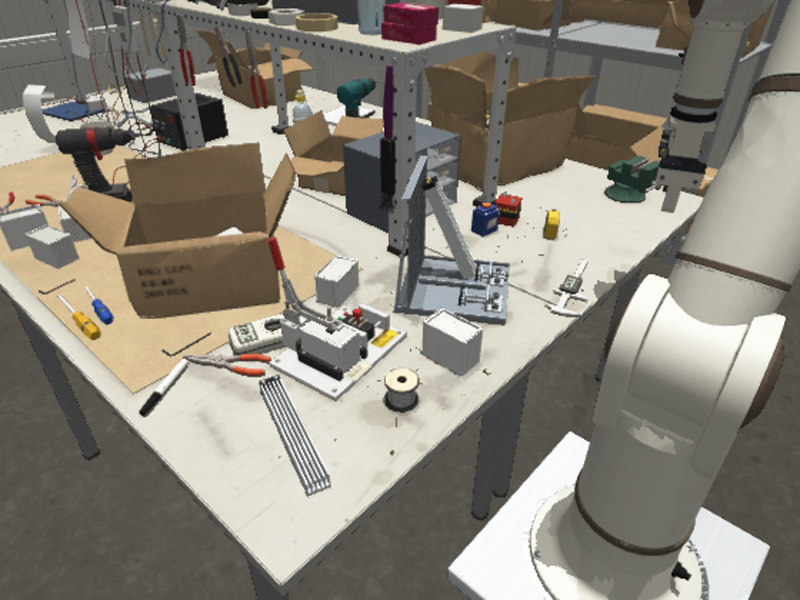

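View pics/side0.png

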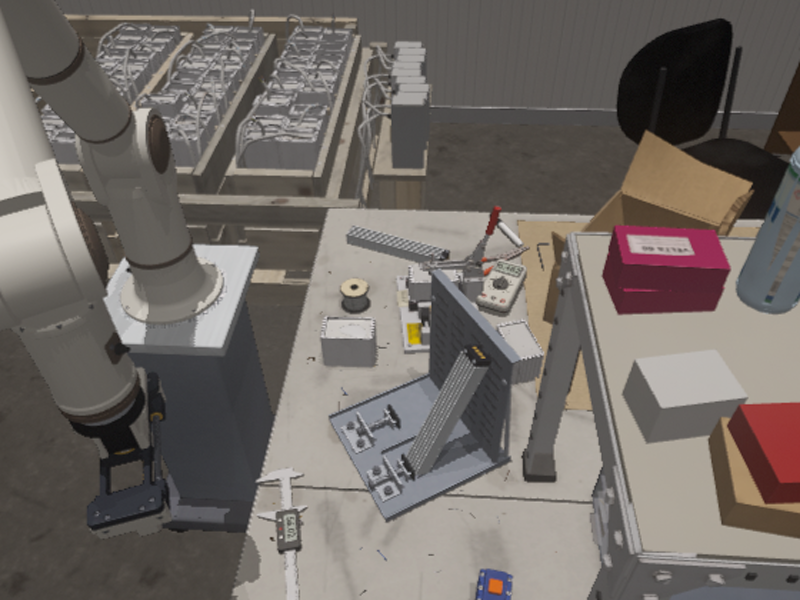

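The scene picture shows the profile running from (268,378) to (318,490), with the rack at about (455,270). In the side picture the empty bay is at about (385,410) and the profile runs (348,232)–(448,255). I'll enlarge both to read the ends.

Run:
```python
import cv2,numpy as np
a=cv2.imread("pics/raw_scene0.png");b=cv2.imread("pics/raw_side0.png")
# crops: scene profile x170-250,y255-355 ; scene rack x270-370,y100-235; side profile 235-325,150-190 ; side rack 220-370,180-370
A=cv2.resize(a[255:355,170:245],None,fx=6,fy=6,interpolation=cv2.INTER_CUBIC)
B=cv2.resize(b[150:190,238:323],None,fx=4,fy=4,interpolation=cv2.INTER_CUBIC)
C=np.zeros((600,800,3),np.uint8);C[:600,:450]=A;C[:160,455:795]=B
C[170:570,455:795]=cv2.resize(a[120:230,275:368],(340,400),interpolation=cv2.INTER_CUBIC)
cv2.imwrite("pics/c1.png",C)
cv2.imwrite("pics/c2.png",cv2.resize(b[185:370,220:370],None,fx=3.2,fy=3.2,interpolation=cv2.INTER_CUBIC))
```

```text
(no output)
```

View pics/c1.png

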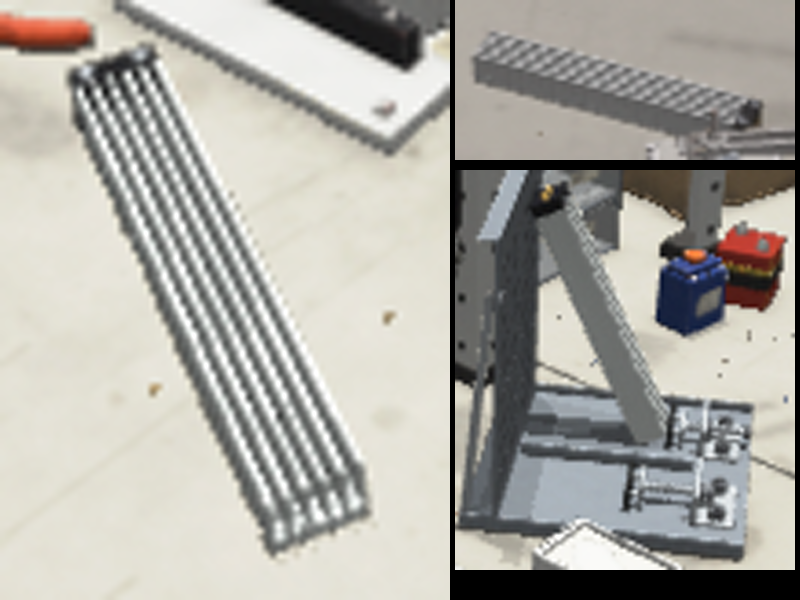

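View pics/c2.png

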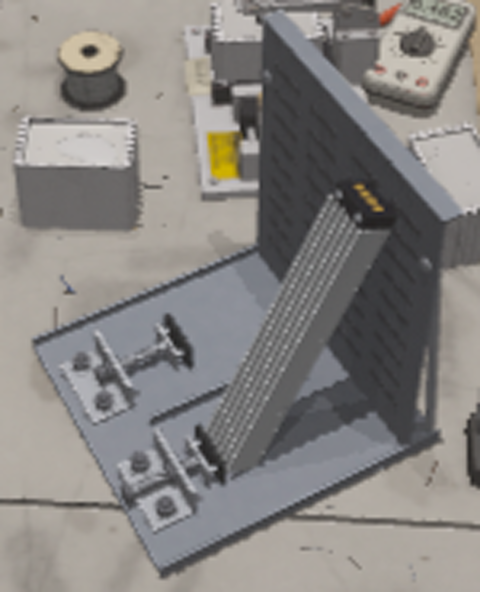

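```bash
cat > h.py <<'E'
import numpy as np
from workcell import calibration
def ray(n,u,v):
    c=calibration(n);E=c["extrinsics"];R,t=E[:3,:3],E[:3,3]
    return -R.T@t, R.T@np.array([(u-c["cx"])/c["fx"],(v-c["cy"])/c["fy"],1])
def hit(n,u,v,z):
    o,d=ray(n,u,v);return o+d*(z-o[2])/d[2]
def proj(n,p):
    c=calibration(n);q=c["extrinsics"]@np.append(p,1);return np.array([c["fx"]*q[0]/q[2]+c["cx"],c["fy"]*q[1]/q[2]+c["cy"]])
E
python3 - <<'E'
from h import *
np.set_printoptions(precision=4,suppress=True)
A=lambda x,y:(170+x/6,255+y/6)
B=lambda x,y:(238+(x-455)/4,150+y/4)
D=lambda x,y:(275+(x-455)*93/340,120+(y-170)*110/400)
S=lambda x,y:(220+x/3.2,185+y/3.2)
print("profile scene")
for p,z in [((270,550),0),((368,512),0),((75,72),.028),((152,50),.028),((270,512),.028),((362,465),.028)]: print(p,hit("scene",*A(*p),z))
print("side")
for p,z in [((487,35),.028),((473,58),.028),((475,82),0),((762,102),.028)]: print(p,hit("side",*B(*p),z))
print("rack side")
for nm,p,z in [("FL",(35,343),.008),("FR",(163,572),.008),("BR",(438,437),.008),("wall foot BR",(405,440),.008),("wallfoot L",(262,250),.008),("wall top L",(268,15),.268),("wall top R",(445,215),.268),
  ("angle foot",(128,400),.008),("angle top far",(98,335),.036),("angle top near",(130,390),.036),("pad top far",(172,318),.033),("pad top near",(192,360),.033)]: print(nm,hit("side",*S(*p),z))
print("rack scene")
for nm,p,z in [("FR?",(752,405),.008),("FL?",(742,548),.008),("BL",(460,518),.008),("wallfootL",(500,515),.008),("padtop far",(630,463),.033),("pad bot near",(628,508),.011)]: print(nm,hit("scene",*D(*p),z))
print("obj")
for p in [(75,130),(130,130),(20,120),(137,130),(28,160),(135,170)]: print(hit("side",*S(*p),.078))
print("spool", hit("side",*S(90,50),.047))
E
```

```text
profile scene
(270, 550) [0.3663 0.2141 0.    ]
(368, 512) [ 0.3532  0.1807 -0.    ]
(75, 72) [0.5845 0.1316 0.028 ]
(152, 50) [0.5719 0.102  0.028 ]
(270, 512) [0.3603 0.2159 0.028 ]
(362, 465) [0.3519 0.182  0.028 ]
side
(487, 35) [0.364  0.2041 0.028 ]
(473, 58) [0.3563 0.1725 0.028 ]
(475, 82) [0.3556 0.1767 0.    ]
(762, 102) [0.5909 0.1274 0.028 ]
rack side
FL [ 0.3876 -0.3222  0.008 ]
FR [ 0.5021 -0.5078  0.008 ]
BR [ 0.6947 -0.3892  0.008 ]
wall foot BR [ 0.6706 -0.3932  0.008 ]
wallfoot L [ 0.561  -0.2178  0.008 ]
wall top L [ 0.5595 -0.2253  0.268 ]
wall top R [ 0.671  -0.4058  0.268 ]
angle foot [ 0.4649 -0.3705  0.008 ]
angle top far [ 0.4396 -0.3328  0.036 ]
angle top near [ 0.4685 -0.381   0.036 ]
pad top far [ 0.4941 -0.3112  0.033 ]
pad top near [ 0.512  -0.3495  0.033 ]
rack scene
FR? [ 0.5046 -0.5144  0.008 ]
FL? [ 0.3881 -0.3249  0.008 ]
BL [ 0.5802 -0.2029  0.008 ]
wallfootL [ 0.5591 -0.2282  0.008 ]
padtop far [ 0.5063 -0.3309  0.033 ]
pad bot near [ 0.4857 -0.3038  0.011 ]
obj
[ 0.4031 -0.1568  0.078 ]
[ 0.4485 -0.1543  0.078 ]
[ 0.3558 -0.1476  0.078 ]
[ 0.4543 -0.154   0.078 ]
[ 0.3692 -0.1931  0.078 ]
[ 0.4569 -0.1994  0.078 ]
spool [ 0.3983 -0.023   0.047 ]
```

send_rows(targets=[0.02,0.04,0.02,0,0,-2.1,100,0.02,0.04,0.02,0,0,-2.1,100,0.02,0.04,0.02,0,0,-2.1,100,0.02,0.04,0.02,0,0,-2.1,100,0.02,0.04,0,0,0,-2.1,100,0.02,0.04,0,0,0,-2.1,100,0.02,0.04,0,0,0,-2.1,100,0.02,0.04,0,0,0,-2.1,100,0.02,0.04,0,0,0,-2.1,100,0.02,0.04,0,0,0,-2.1,100,0.002,0.04,0,0,0,-2.1,100,0.002,0.04,0,0,0,-2.1,100,0.002,0.04,0,0,0,-2.1,100,0.002,0.04,0,0,0,-2.1,100,0.002,0.04,-0.02,0,0,-2.1,100,0.002,0.04,-0.02,0,0,-2.1,100,0.002,0.04,-0.02,0,0,-2.1,100,0.002,0.04,-0.02,0,0,-2.1,100,0.002,0.04,-0.02,0,0,-2.1,100])

```text
t: 2.0
tcp_pos: [0.4461, 0.1526, 0.2058]
tool_rot: [3.096, -0.531, 0.0]
ft_force: [1.6, -0.8, 0.3]
opening: 0.0913
grasp_force: 0.0
```

Run:
```python
from workcell import bot, read_camera
import cv2,pickle
o=bot.get_obs(); im=read_camera("wrist")
cv2.imwrite("pics/w1.png",cv2.resize(im[:,:,::-1],(800,600),interpolation=cv2.INTER_CUBIC))
pickle.dump((o["tcp_pos"],o["tool_rot"]),open("w1.pkl","wb")); print(o["q"],o["tcp_pos"],o["tool_rot"])
```

```text
[ 0.41363443  0.28677605 -0.91936949  1.99482822  0.27335109  0.98734619
 -2.54942793] [0.4460516  0.15258913 0.20584509] [ 3.09605359e+00 -5.31237371e-01  3.59263621e-04]
```

View pics/w1.png

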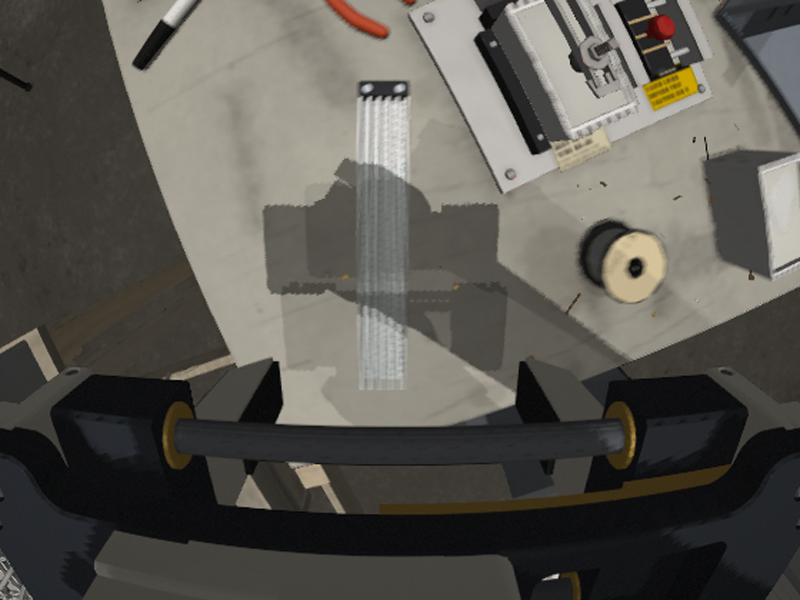

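The wrist view shows the profile from head cap edge (359–410, 82) to foot edge (359–407, 390), with open bench around it. The jig's nearest corner is at (505,190).

```bash
cat >> h.py <<'E'
from scipy.spatial.transform import Rotation as Ro
def whit(tp,tr,u,v,z):
    c=calibration("wrist");T=c["tool_from_camera"];a=np.array([u-c["cx"],v-c["cy"]]);r=np.hypot(*a);th=r/c["fx"]
    d=np.array([*(np.sin(th)*a/r),np.cos(th)]);R=Ro.from_rotvec(tr).as_matrix()
    d=R@T[:3,:3]@d;o=tp+R@T[:3,3];return o+d*(z-o[2])/d[2]
E
python3 - <<'E'
from h import *; import pickle
np.set_printoptions(precision=4,suppress=True)
tp,tr=pickle.load(open("w1.pkl","rb")); k=1/1.42857
P=[whit(tp,tr,u*k,v*k,.028) for u,v in [(359,82),(410,82),(359,390),(407,390)]]
for p in P: print(p)
h=(P[0]+P[1])/2;f=(P[2]+P[3])/2;d=h-f
print("len",np.linalg.norm(d),"yaw",np.degrees(np.arctan2(d[1],d[0])),"c",(h+f)/2, "w",np.linalg.norm(P[0]-P[1]),np.linalg.norm(P[2]-P[3]))
print("jig",whit(tp,tr,505*k,190*k,.0),"spool",whit(tp,tr,634*k,266*k,.047),"jigbody",whit(tp,tr,545*k,150*k,.06))
R=Ro.from_rotvec(tr).as_matrix();print(R)
E
```

```text
[0.5887 0.1318 0.028 ]
[0.5764 0.098  0.028 ]
[0.3659 0.2152 0.028 ]
[0.353  0.1782 0.028 ]
len 0.23763083405694357 yaw -20.135337315248037 c [0.471  0.1558 0.028 ] w 0.03601832219232088 0.03910119157755944
jig [0.4769 0.0526 0.    ] spool [ 0.3988 -0.021   0.047 ] jigbody [0.5023 0.0299 0.06  ]
[[ 0.9428 -0.3334  0.0002]
 [-0.3334 -0.9428 -0.0003]
 [ 0.0003  0.0003 -1.    ]]
```

send_rows(targets=[0.006,0.0,-0.015,1.4,3.75,-0.1,100,0.006,0.0,-0.015,1.4,3.75,-0.1,100,0.006,0.001,-0.02,1.4,3.75,-0.1,100,0.005,0.001,-0.02,1.4,3.75,-0.1,100,0.005,0.0,-0.03,1.4,3.75,-0.1,100,0,0,0,0,0,0,100])

```text
t: 2.65
tcp_pos: [0.4724, 0.1507, 0.1004]
tool_rot: [-2.982, 0.529, 0.544]
ft_force: [-0.1, -0.6, -0.7]
opening: 0.0917
grasp_force: 0.0
```

Run:
```python
from h import *; from workcell import bot
np.set_printoptions(precision=4,suppress=True)
o=bot.get_obs();R=Ro.from_rotvec(o["tool_rot"]).as_matrix();print(o["tcp_pos"],o["q"]);print(R)
k=1/1.42857
a,d=ray("side",495*k,212*k);b,e=ray("scene",273*k,240*k)
s=np.linalg.lstsq(np.c_[d,-e],b-a,rcond=None)[0];print("lever",a+s[0]*d,b+s[1]*e)
```

```text
[0.4724 0.1507 0.1004] [ 0.3647  0.7176 -0.8092  1.775   0.2853  1.1333 -2.4588]
[[ 0.8786 -0.3442 -0.3311]
 [-0.3216 -0.9389  0.1229]
 [-0.3532 -0.0015 -0.9356]]
lever [0.6683 0.0075 0.2191] [0.6718 0.0095 0.2224]
```

send_rows(targets=[0.001,0.002,-0.02,0,0,0,100,0.001,0.002,-0.02,0,0,0,100,0,0,-0.02,0,0,0,100,0,0,-0.015,0,0,0,100,0,0,-0.012,0,0,0,100,0,0,-0.006,0,0,0,100,0,0,0,0,0,0,100])

```text
t: 3.35
tcp_pos: [0.4761, 0.1573, 0.0137]
tool_rot: [-2.986, 0.522, 0.526]
ft_force: [-0.6, 0.3, -0.2]
opening: 0.0922
grasp_force: 0.0
```

send_rows(targets=[-0.001,-0.002,-0.005,0,0,0,100,0,0,-0.002,0,0,0,100,0,0,0,0,0,0,60,0,0,0,0,0,0,40,0,0,0,0,0,0,30,0,0,0,0,0,0,30,0,0,0,0,0,0,30,0,0,0,0,0,0,30], squeeze=30)

```text
t: 4.15
tcp_pos: [0.4753, 0.1554, 0.0068]
tool_rot: [-2.986, 0.522, 0.525]
ft_force: [0.6, -1.0, 0.6]
opening: 0.0483
grasp_force: 0.0
```

send_rows(targets=[0,0,0,0,0,0,30,0,0,0,0,0,0,30,0,0,0,0,0,0,30,0,0,0,0,0,0,30,0,0,0,0,0,0,30])

```text
t: 4.65
tcp_pos: [0.4751, 0.1551, 0.0067]
tool_rot: [-2.986, 0.523, 0.526]
ft_force: [-0.8, -2.5, 0.8]
opening: 0.0361
grasp_force: 30.0
```

send_rows(targets=[0,0,0.02,0,0,0,30,0,0,0.03,-1.7,-4.7,0,30,0,0,0.03,-1.7,-4.7,0,30,0,0,0.03,-1.7,-4.7,0,30,0,0,0.03,-1.7,-4.7,0,30,0,0,0.03,-1.7,-4.7,0,30,0,0,0.03,-1.7,-4.7,0,30,0,0,0.03,-1.7,-4.7,0,30,0,0,0.03,-1.7,-4.7,0,30,0,0,0.03,-1.7,-4.7,0,30,0,0,0,-1.7,-4.7,0,30,0,0,0,0,0,0,30], squeeze=45)

```text
t: 5.85
tcp_pos: [0.4754, 0.1516, 0.2169]
tool_rot: [2.997, -0.503, 0.376]
ft_force: [-1.1, 0.7, -2.5]
opening: 0.0356
grasp_force: 45.0
```

```bash
cat > st.py <<'E'
from h import *; from workcell import bot
np.set_printoptions(precision=4,suppress=True)
def rackframe(o,O=np.array([0.5416,-0.3567]),yaw=31.8):
    c,s=np.cos(np.radians(yaw)),np.sin(np.radians(yaw))
    M=np.array([[c,s],[-s,c]]);return M@(o["tcp_pos"][:2]-O)
def show():
    o=bot.get_obs();R=Ro.from_rotvec(o["tool_rot"]).as_matrix()
    z=R[:,2];y=-R[:,1] # profile y
    print("t",o["t"],"tcp",o["tcp_pos"],"q",o["q"],"F",o["ft_force"],"M",o["moment"],"open",o["opening"],o["grasp_force"])
    print("tool z elev",np.degrees(np.arcsin(z[2])),"az",np.degrees(np.arctan2(z[1],z[0])),"close-axis yaw-90",np.degrees(np.arctan2(y[1],y[0]))-90,"tilt",np.degrees(np.arcsin(y[2])),"pitch est",90+20.7+np.degrees(np.arcsin(z[2])),"rack",rackframe(o)*1000,o["tcp_pos"][2]*1000)
if __name__=="__main__": show()
E
python3 st.py
```

```text
t 5.85 tcp [0.4754 0.1516 0.2169] q [-0.8108  0.116   0.3116  2.0999  0.25    0.8018 -2.5695] F [-1.1131  0.708  -2.469 ] M [ 0.3607  0.458  -0.0174] open 0.035647225037905586 44.99418318271637
tool z elev -75.19231738458807 az -27.41327352037444 close-axis yaw-90 -19.308714200385396 tilt -2.1343542710584007 pitch est 35.50768261541194 rack [211.5993 466.925 ] 216.88152031825229
```

send_rows(targets=[0.003,-0.015,0.01,0,0,5,30,0.003,-0.03,0.01,0,0,5,30,0.003,-0.035,0.01,0,0,5,30,0.003,-0.035,0.01,0,0,5,30,0.003,-0.035,0.01,0,0,5,30,0.003,-0.035,0.01,0,0,5,30,0.003,-0.035,0.01,0,0,5,30,0.003,-0.035,0.01,0,0,5,30,0.003,-0.035,0.01,0,0,5,30,0.003,-0.035,0,0,0,5,30,0,0,0,0,0,0,30])

```text
t: 6.95
tcp_pos: [0.5063, -0.1717, 0.3052]
tool_rot: [-2.994, -0.769, -0.4]
ft_force: [0.1, -0.3, -3.0]
opening: 0.0353
grasp_force: 45.0
```

```bash
python3 st.py
```

```text
t 6.95 tcp [ 0.5063 -0.1717  0.3052] q [-0.3294  0.0732  0.7676  1.9448 -0.2803  0.9751 -0.4973] F [ 0.0807 -0.3194 -2.9758] M [-0.1556  0.4143 -0.029 ] open 0.035327225361940766 44.99138295650482
tool z elev -75.17899060655651 az 19.753180940710436 close-axis yaw-90 28.524735065811 tilt -2.3106766224181987 pitch est 35.52100939344349 rack [ 67.4377 175.8132] 305.19309771124006
```

```bash
cat > tgt.py <<'E'
from st import *
def tR(pitch,yaw=31.8):
    e=np.radians(pitch-110.7);a=np.radians(yaw)
    z=np.array([np.cos(e)*np.cos(a),np.cos(e)*np.sin(a),np.sin(e)]);y=-np.array([-np.sin(a),np.cos(a),0])
    return np.c_[np.cross(y,z),y,z]
def need(rx,ry,z,pitch,O=np.array([0.5416,-0.3567]),yaw=31.8):
    o=bot.get_obs();R=Ro.from_rotvec(o["tool_rot"]).as_matrix()
    a=np.radians(yaw);w=np.array([*(O+np.array([[np.cos(a),-np.sin(a)],[np.sin(a),np.cos(a)]])@[rx,ry]),z])
    print("shift",w-o["tcp_pos"],"turn",np.degrees(Ro.from_matrix(tR(pitch,yaw)@R.T).as_rotvec()))
E
python3 -c "
from tgt import *
need(0,.05,.30,80)"
```

```text
shift [ 0.009  -0.1425 -0.0052] turn [ 24.3352 -37.5108   4.0078]
```

send_rows(targets=[0.001,-0.016,0,2.7,-4.17,0.45,30,0.001,-0.016,0,2.7,-4.17,0.45,30,0.001,-0.016,0,2.7,-4.17,0.45,30,0.001,-0.016,0,2.7,-4.17,0.45,30,0.001,-0.016,0,2.7,-4.17,0.45,30,0.001,-0.016,0,2.7,-4.17,0.45,30,0.001,-0.016,0,2.7,-4.17,0.45,30,0.001,-0.016,0,2.7,-4.17,0.45,30,0.001,-0.014,0,2.7,-4.17,0.45,30,0,0,0,0,0,0,30])

```text
t: 7.95
tcp_pos: [0.5133, -0.3107, 0.3006]
tool_rot: [-2.42, -0.685, -1.375]
ft_force: [-0.2, 0.6, -4.0]
opening: 0.0357
grasp_force: 45.0
```

```bash
python3 -c "
from tgt import *
show();need(0.02,.05,.22,80)
from workcell import read_camera
import cv2
for n in ['side','scene']: cv2.imwrite(f'pics/raw_{n}1.png',read_camera(n)[:,:,::-1])
b=cv2.imread('pics/raw_side1.png');a=cv2.imread('pics/raw_scene1.png')
C=np.zeros((520,800,3),np.uint8);C[:,:400]=cv2.resize(b[90:350,190:390],None,fx=2,fy=2,interpolation=2);C[:,400:]=cv2.resize(a[20:280,240:440],None,fx=2,fy=2,interpolation=2)
cv2.imwrite('pics/c3.png',C)"
```

```text
t 7.95 tcp [ 0.5133 -0.3107  0.3006] q [ 0.4499  0.4988  0.7504  1.9556 -1.3482  1.5051  0.8029] F [-0.2442  0.6493 -3.9772] M [-0.7611  1.3325  0.011 ] open 0.035667918254058954 44.994054436683655
tool z elev -30.714254143388146 az 31.92539941213053 close-axis yaw-90 31.763403258040285 tilt 0.27267564369261293 pitch est 79.98574585661186 rack [ 0.2048 53.9648] 300.5861062612372
shift [ 0.0189  0.0071 -0.0806] turn [-0.2241 -0.1561  0.0366]
```

View pics/c3.png

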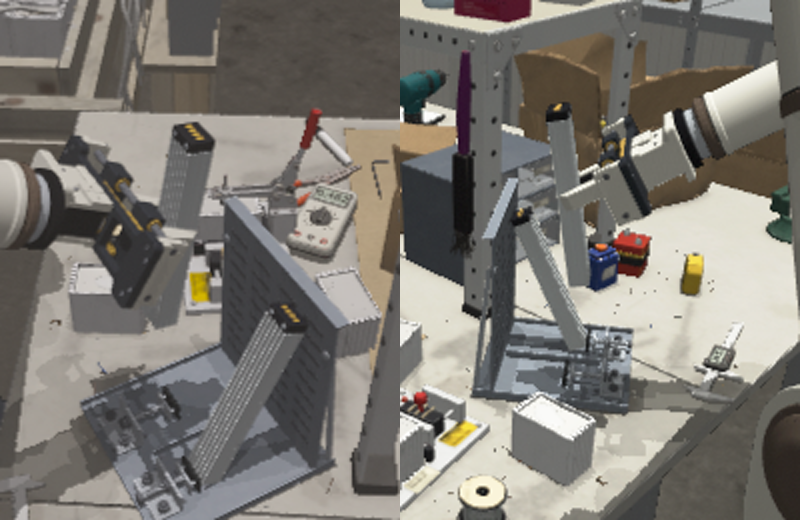

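send_rows(targets=[0.009,0.0044,-0.01,-0.1,-0.08,0,30,0.009,0.0044,-0.01,-0.1,-0.08,0,30,0.009,0.0044,-0.015,0,0,0,30,0.009,0.0044,-0.02,0,0,0,30,0,0,-0.02,0,0,0,30,0,0,-0.02,0,0,0,30,0,0,-0.02,0,0,0,30,0,0,-0.01,0,0,0,30,0,0,0,0,0,0,30])

```text
t: 8.95
tcp_pos: [0.5525, -0.2873, 0.1787]
tool_rot: [-2.417, -0.704, -1.378]
ft_force: [0.5, 0.4, -2.0]
opening: 0.0356
grasp_force: 45.0
```

```bash
python3 -c "
from tgt import *
show();need(0.04,.05,.150,80)
from workcell import read_camera
import cv2
for n in ['side','scene']: cv2.imwrite(f'pics/raw_{n}2.png',read_camera(n)[:,:,::-1])
b=cv2.imread('pics/raw_side2.png');a=cv2.imread('pics/raw_scene2.png')
C=np.zeros((600,800,3),np.uint8);C[:,:400]=cv2.resize(b[200:350,220:320],None,fx=4,fy=4,interpolation=2);C[:,400:]=cv2.resize(a[90:240,270:370],None,fx=4,fy=4,interpolation=2)
cv2.imwrite('pics/c4.png',C)"
```

```text
t 8.95 tcp [ 0.5525 -0.2873  0.1787] q [ 0.7351  0.62    0.2763  1.9865 -1.4021  1.2296  0.9778] F [ 0.4971  0.4007 -2.0299] M [-0.741   1.1455  0.0179] open 0.03555878758983243 44.99493598937988
tool z elev -30.69186976074486 az 32.13856348894907 close-axis yaw-90 32.313392294343956 tilt -0.294537413906779 pitch est 80.00813023925514 rack [45.8353 53.2181] 178.65376095491342
shift [-0.0033 -0.0058 -0.0287] turn [ 0.2456  0.1628 -0.5134]
```

View pics/c4.png

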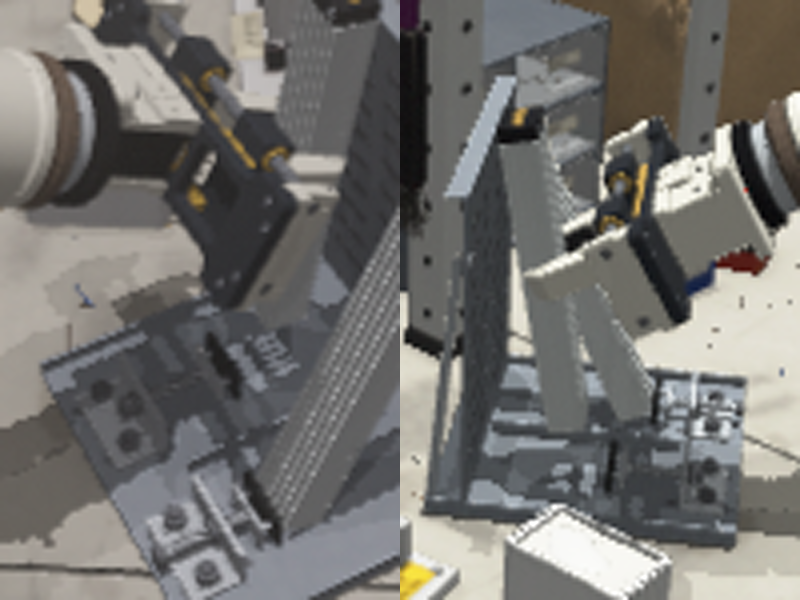

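In the left crop the foot's finned end spans about (240,348)–(285,385) and the pad top runs (205,333)–(240,372). The profile is above the bay and clear of wall and neighbour. I'll compare these with my model.

Run:
```python
from st import *
O=np.array([0.5416,-0.3567]);a=np.radians(31.8);M=np.array([[np.cos(a),-np.sin(a)],[np.sin(a),np.cos(a)]])
def rw(x,y,z): return np.array([*(O+M@[x/1e3,y/1e3]),z/1e3])
for nm,p in [("fin far",(3.3,71.2,60.2)),("fin near",(3.3,35.2,60.2)),("head back far",(72.5,71.2,291)),("pad far top",(-18,70,33)),("pad near top",(-18,30,33)),("pad near bot",(-18,30,11)),("neigh fin edge far",(-37,-32,20)),("neigh fin near",(-37,-68,20)),("rib end",(0,0,20))]:
    s=proj("side",rw(*p));c=proj("scene",rw(*p))
    print(nm,"side crop",(s-[220,200])*4,"scene crop",(c-[270,90])*4+[400,0])
```

```text
fin far side crop [237.0363 288.8566] scene crop [582.9251 431.4795]
fin near side crop [265.3853 330.1985] scene crop [588.3266 405.7196]
head back far side crop [346.0807 -34.0425] scene crop [497.5453 128.6631]
pad far top side crop [207.9179 331.3211] scene crop [609.6257 464.1121]
pad near top side crop [238.4997 377.923 ] scene crop [614.8439 435.015 ]
pad near bot side crop [238.8744 399.7893] scene crop [612.9698 458.7681]
neigh fin edge far side crop [260.1297 480.7678] scene crop [645.0917 409.0377]
neigh fin near side crop [290.445  528.5348] scene crop [648.7019 385.7423]
rib end side crop [288.8043 415.3149] scene crop [594.5774 425.7436]
```

send_rows(targets=[0.001,-0.001,-0.01,0.12,0.08,-0.25,30,0.001,-0.0015,-0.01,0.12,0.08,-0.25,30,0,0,-0.01,0,0,0,30,0,0,-0.008,0,0,0,30,0,0,-0.003,0,0,0,30,0,0,0,0,0,0,30,0,0,0,0,0,0,30])

```text
t: 9.75
tcp_pos: [0.5538, -0.2926, 0.1386]
tool_rot: [-2.424, -0.688, -1.38]
ft_force: [0.7, -0.2, -3.0]
opening: 0.0353
grasp_force: 45.0
```

```bash
python3 -c "
from tgt import *
show();need(0.04,.05,.137,80)"
```

```text
t 9.75 tcp [ 0.5538 -0.2926  0.1386] q [ 0.8449  0.6847  0.1427  1.9772 -1.4031  1.1513  1.0326] F [ 0.6721 -0.2077 -3.0288] M [-0.7076  1.1714  0.066 ] open 0.03532445297535594 44.995139837265015
tool z elev -30.705730192047067 az 31.572826946042657 close-axis yaw-90 31.64651223751933 tilt -0.1240716788279549 pitch est 79.99426980795293 rack [44.1685 48.0329] 138.5744589695266
shift [-0.0046 -0.0005 -0.0016] turn [0.1086 0.0603 0.1535]
```

```bash
cat > f.py <<'E'
from st import *
o=bot.get_obs();x=np.array([.85,.527,0]);y=np.array([-.527,.85,0])
r=rackframe(o)*1000;e=np.degrees(np.arcsin(Ro.from_rotvec(o["tool_rot"]).as_matrix()[2,2]))
print("t %.2f rack %.1f %.1f z %.1f pitch %.1f Fx %.2f Fy %.2f Fz %.2f My %.3f"%(o["t"],*r,o["tcp_pos"][2]*1e3,110.7+e,o["ft_force"]@x,o["ft_force"]@y,o["ft_force"][2],o["moment"]@y))
E
python3 f.py
```

```text
t 9.75 rack 44.2 48.0 z 138.6 pitch 80.0 Fx 0.46 Fy -0.53 Fz -3.03 My 1.369
```

send_rows(targets=[-0.003,-0.001,0,0,0,0,30,-0.003,-0.001,0,0,0,0,30,-0.003,-0.0015,0,0,0,0,30,0,0,0,0,0,0,30,0,0,0,0,0,0,30])

```text
t: 10.25
tcp_pos: [0.5444, -0.2963, 0.1381]
tool_rot: [-2.424, -0.687, -1.38]
ft_force: [-0.2, 0.3, -1.9]
opening: 0.0357
grasp_force: 45.0
```

```bash
python3 f.py
```

```text
t 10.25 rack 34.2 49.8 z 138.1 pitch 80.0 Fx -0.03 Fy 0.32 Fz -1.91 My 1.399
```

send_rows(targets=[-0.0017,-0.001,0,0,0,0,30,0,0,0,0,0,0,30])

```text
t: 10.45
tcp_pos: [0.5427, -0.2972, 0.1379]
tool_rot: [-2.424, -0.688, -1.38]
ft_force: [-0.2, 1.0, -1.8]
opening: 0.0357
grasp_force: 45.0
```

```bash
python3 f.py
```

```text
t 10.45 rack 32.2 50.0 z 137.9 pitch 80.0 Fx 0.29 Fy 0.95 Fz -1.78 My 1.357
```

send_rows(targets=[-0.0017,-0.001,0,0,0,0,30,0,0,0,0,0,0,30])

```text
t: 10.65
tcp_pos: [0.5409, -0.2983, 0.1379]
tool_rot: [-2.424, -0.687, -1.38]
ft_force: [-0.4, -0.6, -2.2]
opening: 0.0359
grasp_force: 45.0
```

```bash
python3 f.py
```

```text
t 10.65 rack 30.1 50.0 z 137.9 pitch 80.0 Fx -0.66 Fy -0.35 Fz -2.21 My 1.399
```

send_rows(targets=[-0.001,-0.0006,0,0,0,0,30,0,0,0,0,0,0,30])

```text
t: 10.85
tcp_pos: [0.54, -0.2988, 0.138]
tool_rot: [-2.424, -0.688, -1.38]
ft_force: [-0.3, 0.4, -3.1]
opening: 0.0359
grasp_force: 45.0
```

```bash
python3 f.py
```

```text
t 10.85 rack 29.1 50.0 z 138.0 pitch 80.0 Fx -0.03 Fy 0.47 Fz -3.06 My 1.416
```

send_rows(targets=[-0.001,-0.0006,0,0,0,0,30,0,0,0,0,0,0,30])

```text
t: 11.05
tcp_pos: [0.539, -0.2994, 0.138]
tool_rot: [-2.424, -0.688, -1.38]
ft_force: [-0.5, -0.6, -2.0]
opening: 0.0356
grasp_force: 45.0
```

```bash
python3 f.py
```

```text
t 11.05 rack 28.0 50.1 z 138.0 pitch 80.0 Fx -0.74 Fy -0.28 Fz -2.04 My 1.411
```

send_rows(targets=[-0.001,-0.0006,0,0,0,0,30,0,0,0,0,0,0,30])

```text
t: 11.25
tcp_pos: [0.538, -0.2999, 0.138]
tool_rot: [-2.424, -0.688, -1.38]
ft_force: [-0.1, 0.3, -2.2]
opening: 0.0359
grasp_force: 45.0
```

```bash
python3 f.py
```

```text
t 11.25 rack 26.9 50.1 z 138.0 pitch 80.0 Fx 0.09 Fy 0.28 Fz -2.20 My 1.340
```

send_rows(targets=[-0.001,-0.0006,0,0,0,0,30,0,0,0,0,0,0,30])

```text
t: 11.45
tcp_pos: [0.5371, -0.3005, 0.138]
tool_rot: [-2.424, -0.688, -1.38]
ft_force: [0.6, 1.4, -1.7]
opening: 0.036
grasp_force: 45.0
```

```bash
python3 f.py
```

```text
t 11.45 rack 25.7 50.2 z 138.0 pitch 80.0 Fx 1.21 Fy 0.90 Fz -1.70 My 1.298
```

send_rows(targets=[-0.001,-0.0006,0,0,0,0,30,0,0,0,0,0,0,30])

```text
t: 11.65
tcp_pos: [0.5361, -0.3011, 0.1381]
tool_rot: [-2.424, -0.688, -1.38]
ft_force: [0.6, 0.4, -1.4]
opening: 0.0354
grasp_force: 45.0
```

```bash
python3 f.py
```

```text
t 11.65 rack 24.6 50.2 z 138.1 pitch 80.0 Fx 0.71 Fy 0.07 Fz -1.41 My 1.179
```

send_rows(targets=[-0.001,-0.0006,0,0,0,0,30,0,0,0,0,0,0,30])

```text
t: 11.85
tcp_pos: [0.5351, -0.3017, 0.1381]
tool_rot: [-2.423, -0.688, -1.38]
ft_force: [0.8, -0.4, -2.5]
opening: 0.0353
grasp_force: 45.0
```

```bash
python3 f.py
```

```text
t 11.85 rack 23.5 50.2 z 138.1 pitch 80.0 Fx 0.49 Fy -0.72 Fz -2.46 My 1.091
```

send_rows(targets=[0.0019,0.0012,-0.0013,-0.53,0.85,0,30,0.0019,0.0012,-0.0013,-0.53,0.85,0,30,0.0018,0.0011,-0.0013,-0.53,0.85,0,30,0.0018,0.0011,-0.0013,-0.53,0.85,0,30,0.0018,0.0011,-0.0013,-0.53,0.85,0,30,0,0,0,0,0,0,30,0,0,0,0,0,0,30])

```text
t: 12.55
tcp_pos: [0.5445, -0.2957, 0.1317]
tool_rot: [-2.496, -0.71, -1.28]
ft_force: [0.0, 0.2, -2.6]
opening: 0.0358
grasp_force: 45.0
```

```bash
python3 f.py
```

```text
t 12.55 rack 34.6 50.3 z 131.7 pitch 75.0 Fx 0.11 Fy 0.15 Fz -2.59 My 1.110
```

send_rows(targets=[0,0,-0.0007,0,0,0,30,0,0,0,0,0,0,30])

```text
t: 12.75
tcp_pos: [0.5441, -0.2962, 0.1306]
tool_rot: [-2.497, -0.708, -1.28]
ft_force: [1.4, 0.8, -2.0]
opening: 0.0356
grasp_force: 45.0
```

```bash
python3 f.py
```

```text
t 12.75 rack 34.0 50.1 z 130.6 pitch 75.0 Fx 1.62 Fy -0.04 Fz -2.00 My 1.076
```

send_rows(targets=[0.0002,0.0002,-0.0006,0,0,0,30,0,0,0,0,0,0,30])

```text
t: 12.95
tcp_pos: [0.5444, -0.2959, 0.13]
tool_rot: [-2.497, -0.708, -1.28]
ft_force: [0.9, 0.2, -2.3]
opening: 0.0355
grasp_force: 45.0
```

```bash
python3 f.py
```

```text
t 12.95 rack 34.4 50.2 z 130.0 pitch 75.0 Fx 0.87 Fy -0.27 Fz -2.32 My 1.045
```

send_rows(targets=[0,0,-0.0006,0,0,0,30,0,0,0,0,0,0,30])

```text
t: 13.15
tcp_pos: [0.5444, -0.2959, 0.1295]
tool_rot: [-2.497, -0.709, -1.28]
ft_force: [0.8, -0.1, -2.1]
opening: 0.0359
grasp_force: 45.0
```

```bash
python3 f.py
```

```text
t 13.15 rack 34.5 50.2 z 129.5 pitch 75.0 Fx 0.58 Fy -0.50 Fz -2.07 My 1.136
```

send_rows(targets=[0,0,-0.0006,0,0,0,30,0,0,0,0,0,0,30])

```text
t: 13.35
tcp_pos: [0.5445, -0.2958, 0.1289]
tool_rot: [-2.497, -0.709, -1.28]
ft_force: [1.3, 1.1, -1.7]
opening: 0.0361
grasp_force: 45.0
```

```bash
python3 f.py
```

```text
t 13.35 rack 34.6 50.3 z 128.9 pitch 75.0 Fx 1.71 Fy 0.20 Fz -1.72 My 1.110
```

send_rows(targets=[0,0,-0.0006,0,0,0,30,0,0,0,0,0,0,30])

```text
t: 13.55
tcp_pos: [0.5445, -0.2958, 0.1284]
tool_rot: [-2.497, -0.709, -1.28]
ft_force: [0.8, 0.5, -2.4]
opening: 0.0356
grasp_force: 45.0
```

```bash
python3 f.py
```

```text
t 13.55 rack 34.6 50.2 z 128.4 pitch 75.0 Fx 0.92 Fy -0.02 Fz -2.42 My 1.084
```

send_rows(targets=[0,0,-0.0006,0,0,0,30,0,0,0,0,0,0,30])

```text
t: 13.75
tcp_pos: [0.5447, -0.2957, 0.1283]
tool_rot: [-2.496, -0.709, -1.281]
ft_force: [0.1, 0.4, 1.2]
opening: 0.0356
grasp_force: 45.0
```

```bash
python3 f.py
```

```text
t 13.75 rack 34.8 50.2 z 128.3 pitch 75.0 Fx 0.28 Fy 0.34 Fz 1.19 My 0.768
```

send_rows(targets=[0,0,-0.0005,0,0,0,30,0,0,0,0,0,0,30])

```text
t: 13.95
tcp_pos: [0.5449, -0.2957, 0.1281]
tool_rot: [-2.495, -0.709, -1.282]
ft_force: [-0.4, 1.1, 4.2]
opening: 0.0354
grasp_force: 45.0
```

```bash
python3 f.py
```

```text
t 13.95 rack 35.0 50.1 z 128.1 pitch 75.1 Fx 0.22 Fy 1.17 Fz 4.18 My 0.262
```

send_rows(targets=[0.0016,0.001,0.0002,-0.53,0.85,0,30,0.0016,0.001,-0.0003,-0.53,0.85,0,30,0.0016,0.001,-0.0003,-0.53,0.85,0,30,0,0,0,0,0,0,30,0,0,0,0,0,0,30])

```text
t: 14.45
tcp_pos: [0.5494, -0.2926, 0.1268]
tool_rot: [-2.539, -0.722, -1.219]
ft_force: [1.1, 1.3, -0.3]
opening: 0.0357
grasp_force: 45.0
```

```bash
python3 f.py
```

```text
t 14.45 rack 40.4 50.4 z 126.8 pitch 71.9 Fx 1.58 Fy 0.51 Fz -0.34 My 0.627
```

send_rows(targets=[0.0008,0.0005,-0.0003,-0.26,0.43,0,30,0,0,0,0,0,0,30])

```text
t: 14.65
tcp_pos: [0.5497, -0.2926, 0.1266]
tool_rot: [-2.546, -0.723, -1.208]
ft_force: [-2.0, 0.4, 0.6]
opening: 0.0357
grasp_force: 45.0
```

```bash
python3 f.py
```

```text
t 14.65 rack 40.7 50.2 z 126.6 pitch 71.4 Fx -1.47 Fy 1.35 Fz 0.55 My 0.398
```

send_rows(targets=[0,0,0,0,0,0,30,0,0,0,0,0,0,30])

```text
t: 14.85
tcp_pos: [0.5497, -0.2926, 0.1265]
tool_rot: [-2.546, -0.722, -1.208]
ft_force: [-4.1, 0.2, 2.5]
opening: 0.0358
grasp_force: 45.0
```

```bash
python3 f.py
```

```text
t 14.85 rack 40.7 50.2 z 126.5 pitch 71.5 Fx -3.38 Fy 2.30 Fz 2.52 My 0.444
```

send_rows(targets=[0.0004,0.0002,-0.0001,-0.16,0.26,0,30,0,0,0,0,0,0,30])

```text
t: 15.05
tcp_pos: [0.5497, -0.2926, 0.1265]
tool_rot: [-2.551, -0.723, -1.201]
ft_force: [-6.4, -0.6, 4.2]
opening: 0.0353
grasp_force: 45.0
```

```bash
python3 f.py; python3 -c "
from workcell import read_camera
import cv2,numpy as np
for n in ['side','scene']: cv2.imwrite(f'pics/raw_{n}3.png',read_camera(n)[:,:,::-1])
b=cv2.imread('pics/raw_side3.png');a=cv2.imread('pics/raw_scene3.png')
C=np.zeros((600,800,3),np.uint8);C[:,:400]=cv2.resize(b[180:330,240:340],None,fx=4,fy=4,interpolation=2);C[:,400:]=cv2.resize(a[100:250,270:370],None,fx=4,fy=4,interpolation=2)
cv2.imwrite('pics/c5.png',C)"
```

```text
t 15.05 rack 40.7 50.2 z 126.5 pitch 71.1 Fx -5.78 Fy 2.84 Fz 4.23 My 0.500
```

View pics/c5.png

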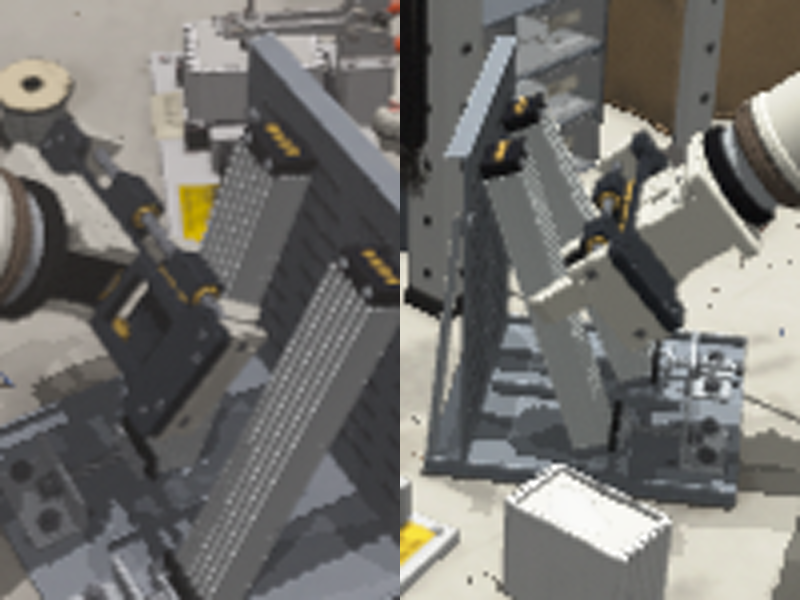

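Both views show the head cap against the wall and the foot at the pad, at scene crop (500,160) and (612,440). I'll take the extra press off, then let go gently.

send_rows(targets=[-0.0006,-0.0004,0.0007,0.2,-0.33,0,30,0,0,0,0,0,0,30,0,0,0,0,0,0,30])

```text
t: 15.45
tcp_pos: [0.5497, -0.2926, 0.1267]
tool_rot: [-2.545, -0.722, -1.209]
ft_force: [-1.8, -0.5, -0.8]
opening: 0.0356
grasp_force: 45.0
```

```bash
python3 f.py
```

```text
t 15.45 rack 40.6 50.2 z 126.7 pitch 71.5 Fx -1.77 Fy 0.56 Fz -0.81 My 1.234
```

send_rows(targets=[0,0,0,0,0,0,38,0,0,0,0,0,0,38,0,0,0,0,0,0,38], squeeze=4)

```text
t: 15.75
tcp_pos: [0.5501, -0.2922, 0.1271]
tool_rot: [-2.544, -0.723, -1.21]
ft_force: [0.9, -0.5, -1.9]
opening: 0.0357
grasp_force: 4.0
```

send_rows(targets=[0,0,0,0,0,0,42,0,0,0,0,0,0,45,0,0,0,0,0,0,50,0,0,0,0,0,0,60,0,0,0,0,0,0,60,0,0,0,0,0,0,60,0,0,0,0,0,0,60])

```text
t: 16.45
tcp_pos: [0.5499, -0.2925, 0.1272]
tool_rot: [-2.544, -0.723, -1.21]
ft_force: [0.4, 0.1, -0.3]
opening: 0.055
grasp_force: 0.0
```

```bash
python3 f.py; python3 -c "
from workcell import read_camera
import cv2,numpy as np
for n in ['side','scene']: cv2.imwrite(f'pics/raw_{n}4.png',read_camera(n)[:,:,::-1])
for n in ['side','scene']:
  a,b=[cv2.imread(f'pics/raw_{n}{k}.png').astype(int) for k in (3,4)]
  d=abs(a-b).max(2)>40;print(n,d.sum(),[ (i.min(),i.max()) for i in np.nonzero(d)] if d.any() else '')
"
```

```text
t 16.45 rack 40.9 50.2 z 127.2 pitch 71.5 Fx 0.43 Fy -0.11 Fz -0.30 My 0.882
side 641 [(np.int64(13), np.int64(351)), (np.int64(56), np.int64(308))]
scene 520 [(np.int64(0), np.int64(418)), (np.int64(295), np.int64(556))]
```

send_rows(targets=[-0.0033,-0.002,0.0032,0,0,0,60,-0.0033,-0.002,0.0032,0,0,0,60,-0.0033,-0.002,0.0032,0,0,0,60,-0.0066,-0.0041,0.0063,0,0,0,60,-0.0066,-0.0041,0.0063,0,0,0,60,-0.0066,-0.0041,0.0063,0,0,0,60,-0.0066,-0.0041,0.0063,0,0,0,60,-0.013,-0.008,0.0126,0,0,0,60,-0.013,-0.008,0.0126,0,0,0,60,-0.013,-0.008,0.0126,0,0,0,60,-0.013,-0.008,0.0126,0,0,0,60,-0.013,-0.008,0.0126,0,0,0,60,0,0,0,0,0,0,60,0,0,0,0,0,0,60])

```text
t: 17.95
tcp_pos: [0.4483, -0.3555, 0.2255]
tool_rot: [-2.546, -0.722, -1.211]
ft_force: [0.4, -0.1, -0.5]
opening: 0.0552
grasp_force: 0.0
```

```bash
python3 f.py; python3 -c "
from workcell import read_camera
import cv2,numpy as np
for n in ['side','scene']: cv2.imwrite(f'pics/raw_{n}5.png',read_camera(n)[:,:,::-1])
b=cv2.imread('pics/raw_side5.png');a=cv2.imread('pics/raw_scene5.png')
C=np.zeros((600,800,3),np.uint8);C[:,:400]=cv2.resize(b[190:340,240:340],None,fx=4,fy=4,interpolation=2);C[:,400:]=cv2.resize(a[100:250,270:370],None,fx=4,fy=4,interpolation=2)
cv2.imwrite('pics/c6.png',C)"
```

```text
t 17.95 rack -78.6 50.2 z 225.5 pitch 71.5 Fx 0.28 Fy -0.26 Fz -0.49 My 0.898
```

View pics/c6.png

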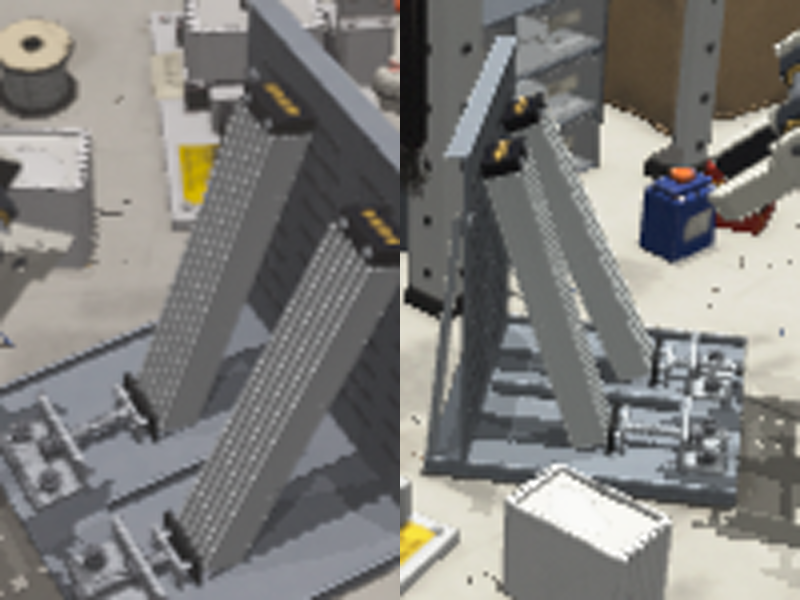

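The profile stands against the pad at side crop (145,405), with its head on the wall, cap up and fins out. The neighbour and the rest of the bench have not moved, and the gripper is clear, so I'm handing in.

```bash
python3 -c "
from workcell import ticket
print(ticket.sign_off())"
```

```text
the job is handed in; nothing more can be done
None
```

The heat-sink profile stands in the empty bay with its foot on the floor against the pad and its head on the wall. The gripper is clear, nothing else appears to have moved, and I handed the job in at about 18 s (the sign-off gave no verdict).

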